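Walk the paper punch round to its fence

TASK

The heavy paper punch stands askew on the classroom table. Without gripping or lifting it, walk it round by pushing its corners with the fingertips until its plain back (the hinge side, not the paper slot) faces the wooden fence, and push it up so that the back sits flat against the fence with its whole width within the fence's length. Leave the other things on the table where they are and finish clear of the punch.

Things in the scene. Friction and masses are not known exactly. Their poses are not given: they have to be found in the camera images.
- punch: heavy grey metal paper punch, 105 (x) x 130 (y) mm, upright sides 34 mm high, 0.7 to 1 kg, loose; some 3 to 8 N slide it. On top, inside the outline, a dark press plate rises to 52 mm at the front. Origin: centre of underside; z up. +x points out of the plain back (steel hinge barrel along its top edge), -x out of the front (long black paper slot low down, rubber strip on top)
- back_left (a point): corner of the punch's back face at its +y end: 52.5 mm along +x, 65 mm along +y from the punch's origin, 20 mm up
- back_right (a point): corner of the punch's back face at its -y end: 52.5 mm along +x, 65 mm along -y from the punch's origin, 20 mm up
- fence: low wooden fence fixed to the table, a straight strip 260 (y) x 24 (x) x 30 mm high. Origin: on the table, at the middle of its long face on the robot's side; the wood lies at x = 0 to 24 mm, y = -130 to 130 mm. The punch starts on the -x side, centre 135 to 155 mm from the face, its back turned 50 to 110 degrees anticlockwise from the fence's +x
- eraser: white oblong eraser, 22 x 55 x 13 mm, lying behind the fence; a bystander, to be left alone. Origin: centre of its underside
- tape: roll of clear tape lying flat, 60 mm across, 19 mm high, behind the fence; a bystander, to be left alone. Origin: centre of its underside
- glue: white glue stick standing upright, 29 mm across, 88 mm tall, beside the fence's left end (+y of the fence); a bystander, to be left alone. Origin: centre of its underside
- sharpener: small metal pencil sharpener, 26 x 16 x 12 mm, beside the fence's right end (-y of the fence); a bystander, to be left alone. Origin: centre of its underside
- calculator: black calculator lying flat, 145 x 75 x 14 mm, to the robot's right; a bystander, to be left alone. Origin: centre of its underside
- cup: blue ceramic cup, 76 mm across, 95 mm tall, to the robot's left; a bystander, to be left alone. Origin: centre of its underside
- stapler: black stapler, 140 x 34 mm, 55 mm tall at most, to the robot's left; a bystander, to be left alone. Origin: centre of its underside
There are look-alikes about, which are no part of the job. What is meant by the punch is not orange, and is the larger of those in its own colour.

How it is judged:
At the end, for the whole second after the job is handed in: Both corners of the punch's back are within 6 mm of the fence's face (so the back is square to it and the slot looks away), the back lies within the fence's length (5 mm over either end allowed), and the punch stands flat on the table at rest (x of back_left in the frame of fence between -0.006 and 0.004 m and y of back_left in the frame of fence between -0.135 and 0.135 m and x of back_right in the frame of fence between -0.006 and 0.004 m and y of back_right in the frame of fence between -0.135 and 0.135 m and angle between punch's own z axis and vertical below 0.04 rad and height (world z) of punch below 0.004 m and linear speed of punch below 0.01 m/s and angular speed of punch below 0.05 rad/s); the robot touches nothing.
It fails at once if the punch is lifted off the table (height (world z) of punch above 0.01 m).
It fails at once if the punch is tipped (angle between punch's own z axis and vertical above 0.15 rad).
It fails at once if a bystander is shifted by more than 20 mm (distance of any of eraser, tape, glue, sharpener, calculator, cup, stapler from where it was at the start of the episode above 0.02 m).
It also fails if it takes over 58 s, if anything falls off the work surface, if the arm or the gripper's body presses on something with over 40 N, if the wrist force passes 120 N, or if a joint passes its speed limit or range.

ROBOT

A 6-joint arm with a two-finger parallel gripper is mounted at the origin on the work surface. World frame = base frame: x ahead of the robot, y to its left, z up, the work surface at z = 0. Lengths are in m, angles in rad, forces in N, time in s.
With the tool pointing down it reaches from about 0.3 to 0.85 m from the base axis. Payload 4.2 kg.
Tool frame: the origin (TCP) lies at the very end of the fingers, on their centre line; the grasp point (between the pads) lies 19 mm behind it (manip.grasp_offset is the distance from the TCP to the grasp point, in m); z points along the fingers, y is the direction in which the jaws open and shut (so a half turn about z gives the same grasp; the last joint's range is limited). The gripper opens to 91 mm and grips with 3 to 60 N. Pads are 32 mm wide; open, the fingers measure 118 mm over their backs; the gripper's body (76 mm by 178 mm) begins 60 mm behind the grasp point.
Start: joints at [1.214, 0.32, 1.565, -0, 1.257, -0.02], TCP at [0.19, 0.543, 0.214] pointing down, gripper open.
Joint ranges: [-3.11, 3.11], [-0.84, 2.01], [0.21, 2.61], [-1.34, 4.49], [0.05, 2.63], [-2.56, 2.56]. Speed limits (rad/s): [2.57, 2.57, 3.14, 3.14, 3.14, 3.14].

INTERFACE

Orientations are given as a unit quaternion [x, y, z, w].
In Python, from cell import monitor, camera, camera_info, manip gives the robot as it stands.
- The arm moves only by the shell command python3 -m inch 'ROWS' [OPENING]. ROWS is JSON, a list that holds one entry, the list of rows, each a list of 4 numbers: the shift along the world's x, y, z in m, then the turn about the world's z in degrees. A call has 1 to 8 rows; each row shifts and turns the pose as measured when the row begins; what a row does not reach is not made up. A row lasts 1/8 s, in which the tool goes at most 62.5 mm and 10.7 degrees, less where a joint would pass 70% of its speed; a pose out of reach is approached as far as the arm can. A call with a gripper value outside its range is refused whole. OPENING is the closure, from 0 (fully open) to 1 (shut), set as the call begins (- or left out, the last holds). The fingers move at their own pace and stop on an object; the grip force is fixed at half the most. Time passes only in rows, so rows that do not move let the fingers close. It gives the time, the measured TCP pose, the force and the opening at its end, in the units of the state.
- monitor.get_state(): the state, without advancing time (a new reading comes with each control period).
- camera(name): name is "scene" or "top" or "wrist"; returns the picture (400x640x3 uint8, red, green, blue); there is no depth.
- camera_info(name): a dict with "fov_y" (degrees; the focal length in pixels is half the picture's height over the tangent of half this angle, whatever the lens; pixels are square), "cx", "cy" (the principal point, pixels), "k1" (the pictures are not rectified: a ray, as slopes to the right and down, at radius r is drawn at 1 + k1 r^2 times it, then the intrinsics apply), "position" and "rotation" of the camera in the world. Camera axes: x right, y down, z forward; pixel columns grow to the right and rows downward; lengths in m; the calibration is good to about 2 mm. A picture is of the moment at which its call begins: read the wrist's pose just before it. camera_info takes no time and is no camera call; for the wrist camera it gives the pose at the moment of the call.
- manip.sign_off(): hands the job in, once; it reports no verdict.
The state is a dict: "t": time; "qpos": joint angles; "joint_velocities": joint speeds; "joint_efforts": joint torques, N m; "eef_pos": TCP position; "tool_rot": TCP orientation; "force": force on the tool from outside, world axes, zero at the start; "torque": the same for the moment, N m; "opening": opening from 0.0 (shut) to 1.0 (fully open).
Only numpy, scipy, OpenCV 4.12 (cv2) and the standard library are available. Lean on these libraries where they do the work, as an engineer would, in place of code of your own. Each camera call takes 0.05 s, during which the arm holds its last target.

## Working session

There is one attempt and no reset: what is moved stays moved. The work goes in short steps, Python scripts to look and compute and a shell command to move; the robot and the scene stay as the last step left them, time stands still between calls to the robot, and variables do not carry over. Pictures are saved under pics/ and viewed, and the job is handed in when it is done.

```bash
mkdir -p pics; ls
python3 - <<'E'
from cell import monitor,camera,camera_info,manip
import cv2
s=monitor.get_state();print(s)
for n in ["scene","top"]:
    cv2.imwrite(f"pics/{n}0.png",camera(n)[:,:,::-1]); print(n,camera_info(n))
E
```

```text
pics
{'t': 0.0, 'qpos': array([ 1.21398241e+00,  3.20329245e-01,  1.56568211e+00,  3.33100551e-05,
        1.25739318e+00, -2.00006898e-02]), 'joint_velocities': array([ 2.62444144e-05, -3.23202564e-04, -1.17469043e-03,  6.82098659e-04,
       -6.92636957e-04,  9.94325057e-05]), 'joint_efforts': array([-4.76628029e-04, -4.12468493e+01, -2.31972635e+01,  7.26520875e-02,
        4.56965121e-02, -1.39092663e-04]), 'eef_pos': array([0.18983956, 0.54222201, 0.21309764]), 'tool_rot': array([ 1.67616724e-01,  9.85851821e-01, -8.86943029e-04, -1.85236748e-04]), 'force': array([-0.48296438, -0.52502563,  0.59802728]), 'torque': array([0.03767931, 0.01426691, 0.00648798]), 'opening': 1.0043410668477677}
scene {'fov_y': 57.635026072385024, 'cx': 327.27385967550526, 'cy': 198.59768229828492, 'k1': -0.07337934642697515, 'position': array([1.2015318 , 0.20771044, 0.65765626]), 'rotation': array([ 0.54630681,  0.73172005, -0.33241056, -0.23587678])}
top {'fov_y': 42.608159218091885, 'cx': 308.74334584820707, 'cy': 194.29752669966453, 'k1': -0.160565695907794, 'position': array([0.38539561, 0.02809751, 1.51070672]), 'rotation': array([ 0.7081363 , -0.70405913,  0.03912367, -0.03623624])}
```

View pics/top0.png

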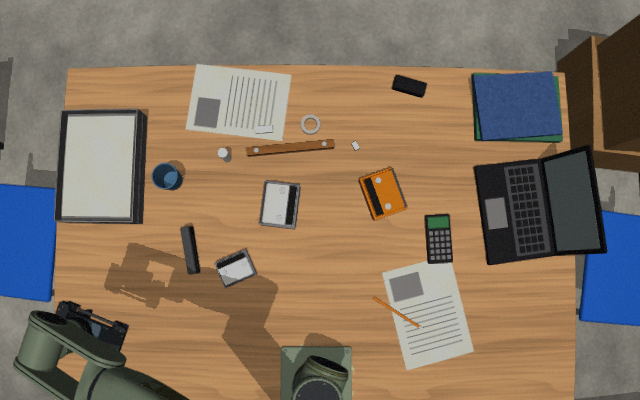

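View pics/scene0.png

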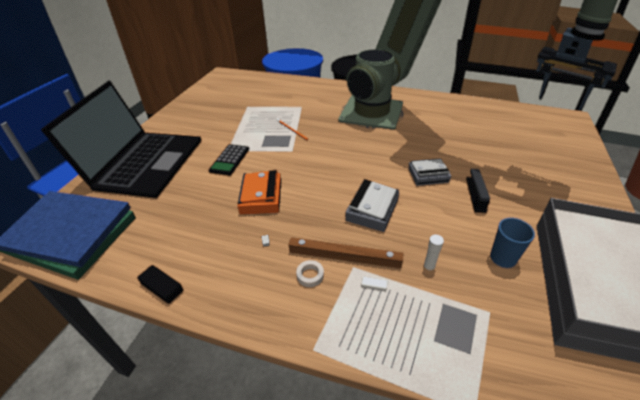

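```bash
cat > h.py <<'E'
import numpy as np,cv2
from scipy.spatial.transform import Rotation as R
def KD(i):
    f=200/np.tan(np.radians(i['fov_y']/2))
    return np.array([[f,0,i['cx']],[0,f,i['cy']],[0,0,1.]]),np.array([i['k1'],0,0,0,0.])
def pix2w(i,px,z):
    K,D=KD(i); px=np.array(px,float).reshape(-1,1,2)
    u=cv2.undistortPoints(px,K,D).reshape(-1,2)
    d=R.from_quat(i['rotation']).apply(np.c_[u,np.ones(len(u))]); p=i['position']
    z=np.broadcast_to(z,len(d))
    return p+d*((z-p[2])/d[:,2])[:,None]
def w2pix(i,P):
    K,D=KD(i); Rm=R.from_quat(i['rotation']).inv().as_matrix(); t=-Rm@i['position']
    return cv2.projectPoints(np.array(P,float).reshape(-1,1,3),cv2.Rodrigues(Rm)[0],t,K,D)[0].reshape(-1,2)
def crop(img,x0,y0,x1,y1,s,name):
    cv2.imwrite(name,cv2.resize(img[y0:y1,x0:x1,::-1],None,fx=s,fy=s,interpolation=cv2.INTER_CUBIC))
E
python3 - <<'E'
import cv2
from h import crop
t=cv2.imread('pics/top0.png')[:,:,::-1]; s=cv2.imread('pics/scene0.png')[:,:,::-1]
crop(t,200,110,400,250,4,'pics/t0c.png'); crop(s,280,150,440,290,4,'pics/s0c.png')
E
```

```text
(no output)
```

View pics/t0c.png

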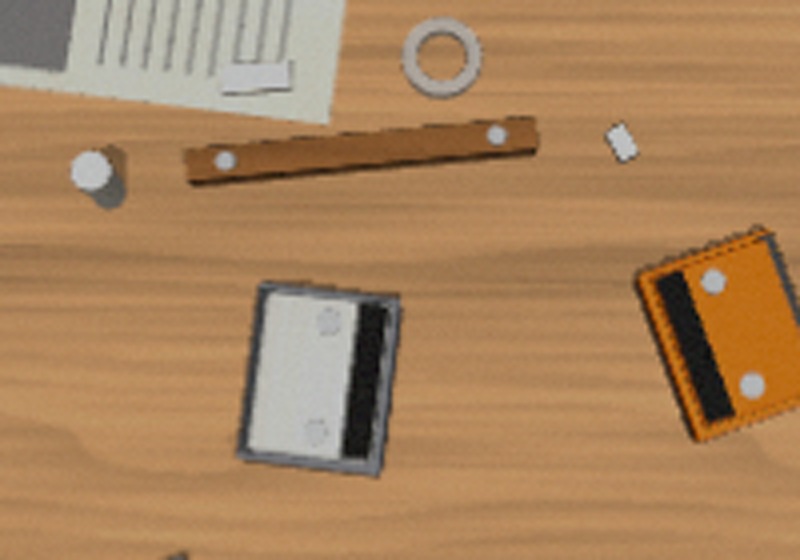

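View pics/s0c.png

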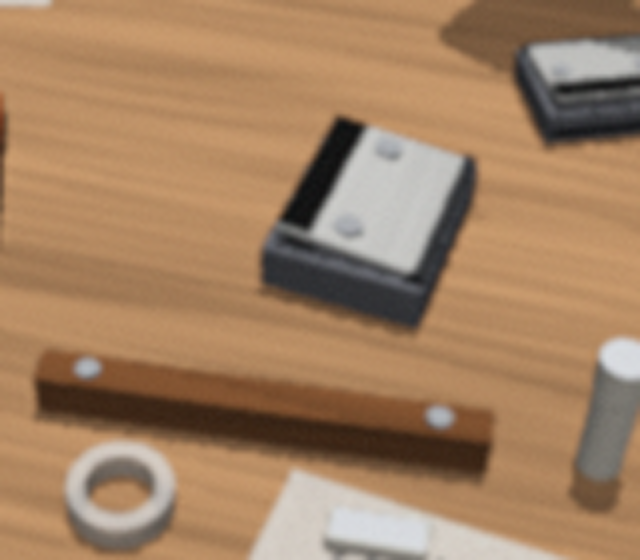

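Run:
```python
from h import *
from cell import camera_info
i=camera_info('top')
f=lambda L:np.array(L)/4+[199.6,109.6]
c=pix2w(i,f([(263,283),(400,295),(380,475),(238,460)]),.034); print(c.round(4))
print([np.linalg.norm(c[k]-c[k-1]).round(4) for k in range(4)],c.mean(0))
F=pix2w(i,f([(190,180),(537,150),(185,150),(533,117)]),.03);print(F.round(4),np.linalg.norm(F[0]-F[1]),np.linalg.norm(F[2]-F[0]))
print(pix2w(i,f([(190,186),(537,155)]),0))
print(pix2w(i,f([(91,170)]),.088),pix2w(i,f([(622,142)]),.012),pix2w(i,[(236,267),(190,249)],.03), pix2w(i,[(383,193),(168,176)],.04))
```

```text
[[0.5835 0.1489 0.034 ]
 [0.5753 0.0492 0.034 ]
 [0.4447 0.0626 0.034 ]
 [0.4548 0.1651 0.034 ]]
[np.float64(0.1297), np.float64(0.1), np.float64(0.1313), np.float64(0.1029)] [0.51455005 0.10645519 0.034     ]
[[ 0.66    0.2041  0.03  ]
 [ 0.6838 -0.0505  0.03  ]
 [ 0.6824  0.2083  0.03  ]
 [ 0.7085 -0.0476  0.03  ]] 0.2557464742349605 0.02279815361893277
[[ 0.66102864  0.20759109  0.        ]
 [ 0.68604257 -0.05210479  0.        ]]
[[0.656269   0.26776021 0.088     ]] [[ 0.69404955 -0.11486713  0.012     ]] [[0.33228072 0.23059922 0.03      ]
 [0.3823697  0.36577303 0.03      ]] [[ 0.54789742 -0.19253962  0.04      ]
 [ 0.59423956  0.43499734  0.04      ]]
```

```bash
python3 -m inch '[[[0.025,-0.049,0,2.5],[0.025,-0.049,0,2.5],[0.025,-0.049,0,2.5],[0.025,-0.049,0,2.5],[0.025,-0.049,0,2.5],[0.025,-0.049,0,2.5],[0.025,-0.049,0,2.5],[0.025,-0.049,0,2.5]]]' 1
```

```text
t: 1.1
eef_pos: [0.3918, 0.1403, 0.2101]
tool_rot: [-0.016, 1.0, -0.002, 0.0]
force: [0.3, 0.2, 0.1]
opening: 0.153
```

```bash
python3 -m inch '[[[0.013,0.011,-0.05,-1.8],[0,0.011,-0.06,0],[0,0,-0.05,0],[0,0,-0.03,0],[0,0,0,0]]]' 1
python3 - <<'E'
from h import *
from cell import camera
crop(camera('top'),200,110,400,250,4,'pics/t1.png')
E
```

```text
t: 1.72
eef_pos: [0.4078, 0.1576, 0.0159]
tool_rot: [0.005, 1.0, -0.002, 0.002]
force: [0.4, -0.1, 0.9]
opening: 0.006
```

View pics/t1.png

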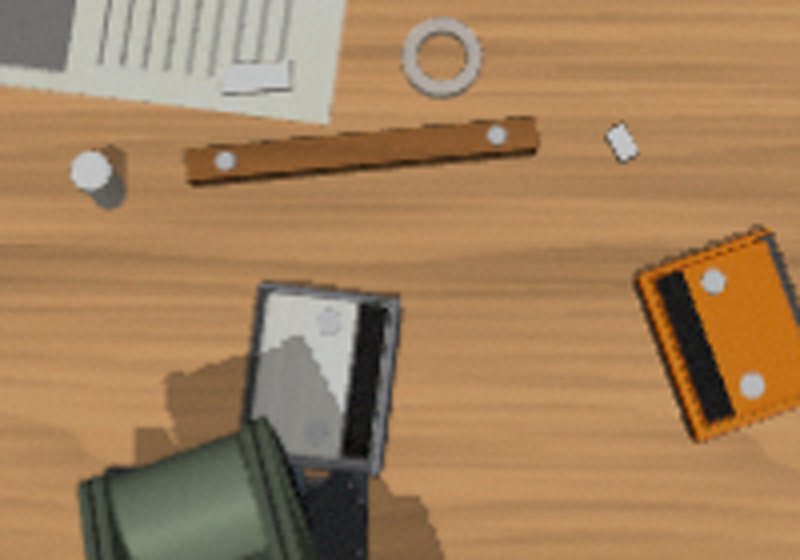

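```bash
python3 -m inch '[[[0.012,0.006,0,0],[0.010,0,0,0],[0.010,0,0,0],[0.01,0,0,0],[0.01,0,0,0],[0.01,0,0,0],[0.01,0,0,0],[0.01,0,0,0]]]'
python3 - <<'E'
from h import *
from cell import camera
crop(camera('top'),200,110,400,250,4,'pics/t2.png')
crop(camera('scene'),280,130,440,290,4,'pics/s2.png')
E
```

```text
t: 2.78
eef_pos: [0.4942, 0.1659, 0.0203]
tool_rot: [0.006, 1.0, 0.0, 0.002]
force: [-4.6, 3.0, 1.1]
opening: 0.007
```

View pics/t2.png

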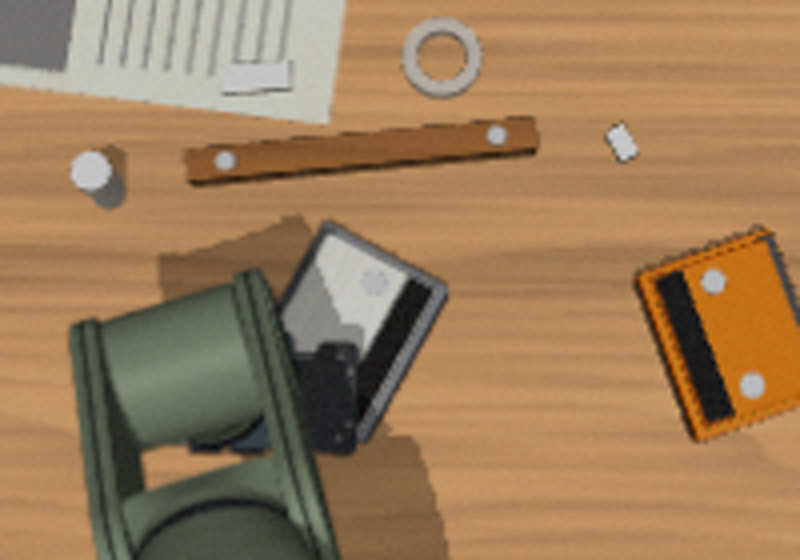

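View pics/s2.png

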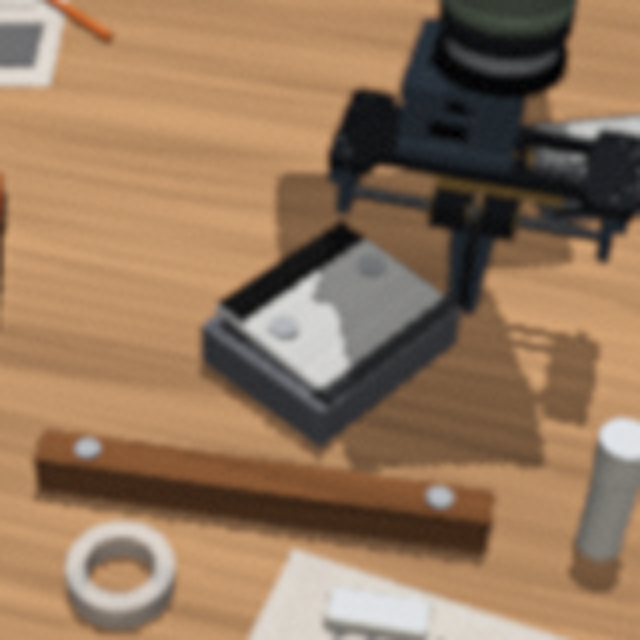

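```bash
cat >> h.py <<'E'
FO=np.array([0.6725,0.0775]); FY=np.radians(5.5)
fx=np.array([np.cos(FY),np.sin(FY)]); fy=np.array([-np.sin(FY),np.cos(FY)])
loc={'BR':(52.5,-65),'BL':(52.5,65),'FR':(-52.5,-65),'FL':(-52.5,65)}
def pose(i,d,z=.034):
    n=list(d); W=pix2w(i,[d[k] for k in n],z)[:,:2]; L=np.array([loc[k] for k in n])/1000
    # rigid 2D fit
    mw,ml=W.mean(0),L.mean(0); a=W-mw;b=L-ml
    th=np.arctan2((b[:,0]*a[:,1]-b[:,1]*a[:,0]).sum(),(a*b).sum())
    Rm=np.array([[np.cos(th),-np.sin(th)],[np.sin(th),np.cos(th)]]); c=mw-Rm@ml
    print('yaw',np.degrees(th).round(1),'rel',np.degrees(th-FY).round(1),'c',c.round(4),'res mm',(1000*np.linalg.norm(W-c-L@Rm.T,axis=1)).round(1))
    for k in loc:
        p=c+Rm@(np.array(loc[k])/1000); print(k,p.round(4),'fence',((p-FO)@fx).round(4),((p-FO)@fy).round(4))
    return c,th
E
python3 - <<'E'
from h import *
from cell import camera_info
i=camera_info('top'); f=lambda x,y:(x/4+199.6,y/4+109.6)
pose(i,dict(BR=f(327,222),FR=f(448,290),FL=f(363,440)))
E
```

```text
yaw 60.9 rel 55.4 c [0.5487 0.0899] res mm [2.8 2.1 3.4]
BR [0.6311 0.1042] fence -0.0387 0.0306
BL [0.5174 0.1674] fence -0.1457 0.1043
FR [0.5801 0.0125] fence -0.0982 -0.0559
FL [0.4664 0.0756] fence -0.2053 0.0179
```

```bash
python3 -m inch '[[[-0.006,0,0,0],[0,0.008,-0.002,0],[0.014,0,0,0],[0.011,0,0,0],[0.011,0,0,0],[0.011,0,0,0],[0.011,0,0,0]]]'
python3 - <<'E'
from h import *
from cell import camera
crop(camera('top'),200,110,400,250,4,'pics/t3.png')
crop(camera('scene'),280,130,440,290,4,'pics/s3.png')
E
```

```text
t: 3.75
eef_pos: [0.5507, 0.1743, 0.0185]
tool_rot: [0.006, 1.0, 0.0, 0.004]
force: [-2.4, 0.9, 0.5]
opening: 0.007
```

View pics/t3.png

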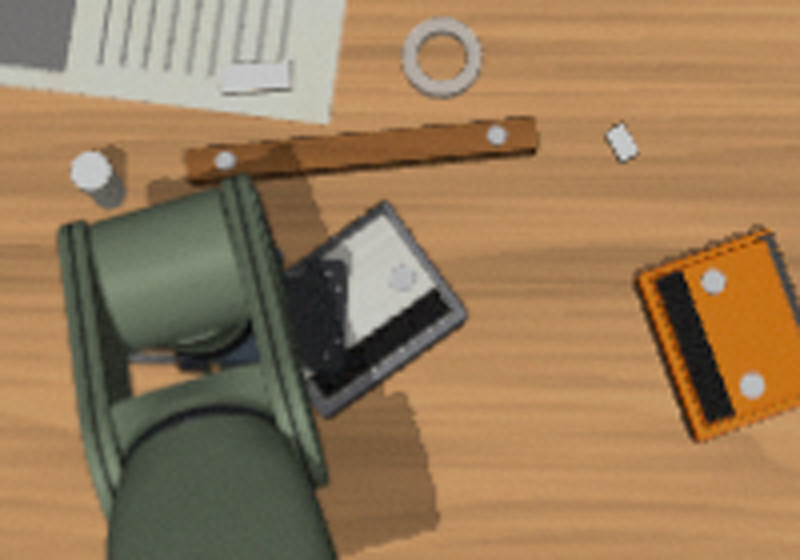

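View pics/s3.png

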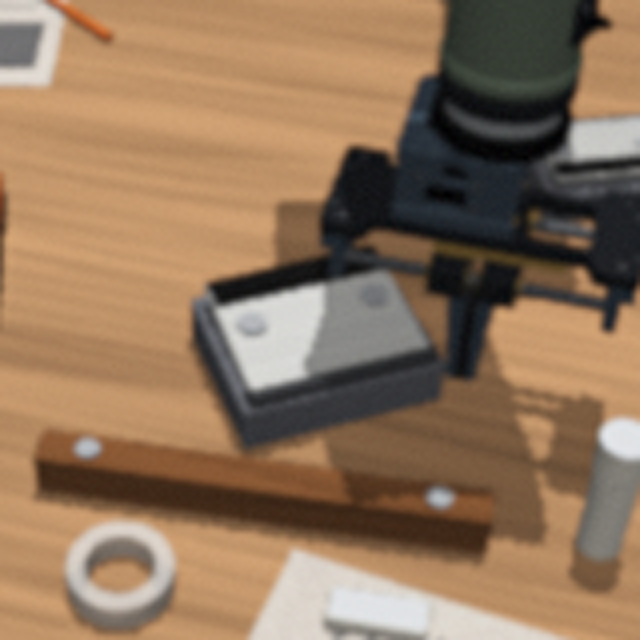

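Run:
```python
from h import *
from cell import camera_info
i=camera_info('top'); f=lambda x,y:(x/4+199.6,y/4+109.6)
pose(i,dict(BR=f(385,202),FR=f(467,315),FL=f(329,415)))
```

```text
yaw 36.6 rel 31.1 c [0.5652 0.0815] res mm [2.5 2.7 4.3]
BR [0.6461 0.0607] fence -0.0279 -0.0142
BL [0.5686 0.165 ] fence -0.0951 0.097
FR [ 0.5619 -0.002 ] fence -0.1178 -0.0685
FL [0.4843 0.1023] fence -0.185 0.0428
```

```bash
python3 -m inch '[[[-0.012,0.006,0,0],[-0.01,0,0.05,0],[-0.02,-0.03,0.04,0],[-0.03,-0.04,0,0],[-0.025,-0.045,0,0],[0,0,-0.04,0],[0,0,-0.045,0],[0,0,0,0]]]'
python3 - <<'E'
from h import *
from cell import camera
crop(camera('top'),200,110,400,250,4,'pics/t4.png')
crop(camera('scene'),280,130,440,290,4,'pics/s4.png')
E
```

```text
t: 4.85
eef_pos: [0.4514, 0.0637, 0.0268]
tool_rot: [0.004, 1.0, -0.0, 0.012]
force: [0.9, 0.2, 0.2]
opening: 0.005
```

View pics/t4.png

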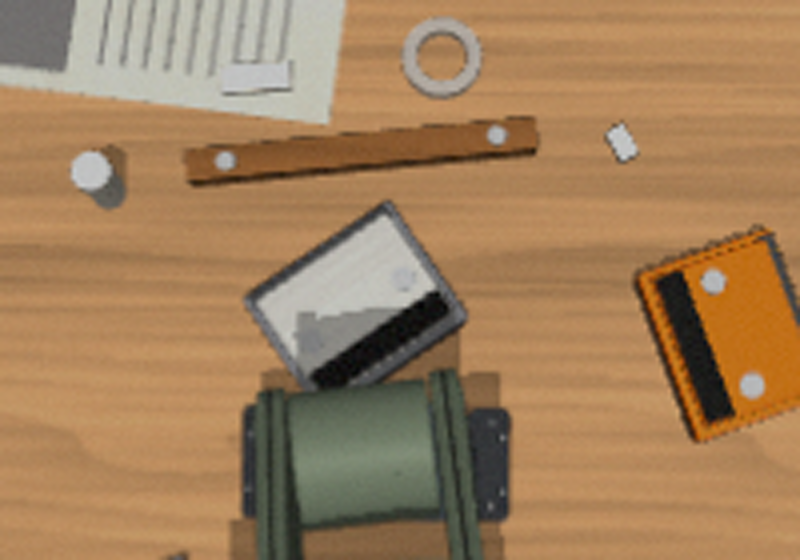

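View pics/s4.png

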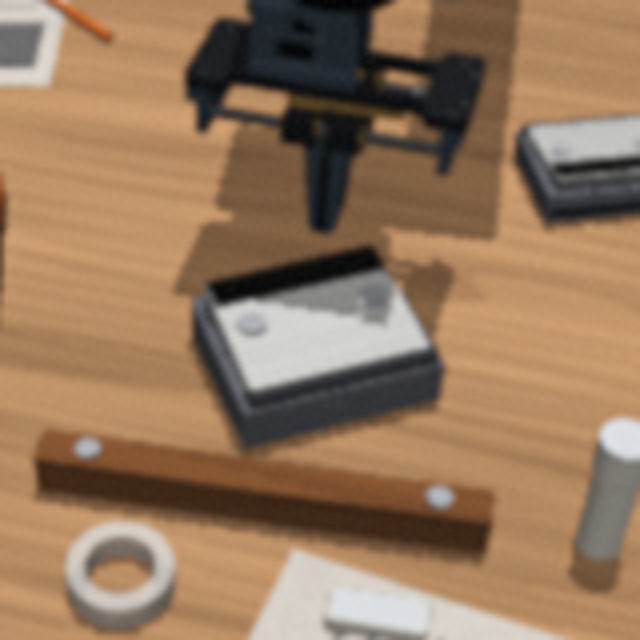

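```bash
python3 - <<'E'
from h import *
from cell import camera_info
i=camera_info('top'); f=lambda x,y:(x/4+199.6,y/4+109.6)
pose(i,dict(BR=f(388,202),FR=f(467,315),BL=f(246,300)))
E
python3 -m inch '[[[0.012,0.006,-0.007,0],[0.012,0.006,0,0],[0.011,0.005,0,0],[0.011,0.004,0,0],[0.011,0.003,0,0],[0.011,0.003,0,0],[0.011,0.002,0,0]]]'
python3 - <<'E'
from h import *
from cell import camera
crop(camera('top'),200,110,400,250,4,'pics/t5.png')
crop(camera('scene'),280,130,440,290,4,'pics/s5.png')
E
```

```text
yaw 35.3 rel 29.8 c [0.565  0.0809] res mm [1.8 3.2 3.3]
BR [0.6454 0.0582] fence -0.0288 -0.0166
BL [0.5704 0.1643] fence -0.0933 0.0962
FR [ 0.5597 -0.0024] fence -0.1199 -0.0688
FL [0.4846 0.1037] fence -0.1845 0.0441
t: 5.82
eef_pos: [0.5236, 0.0957, 0.0239]
tool_rot: [0.003, 1.0, -0.002, -0.0]
force: [-18.8, -1.7, 14.1]
opening: 0.008
```

View pics/t5.png

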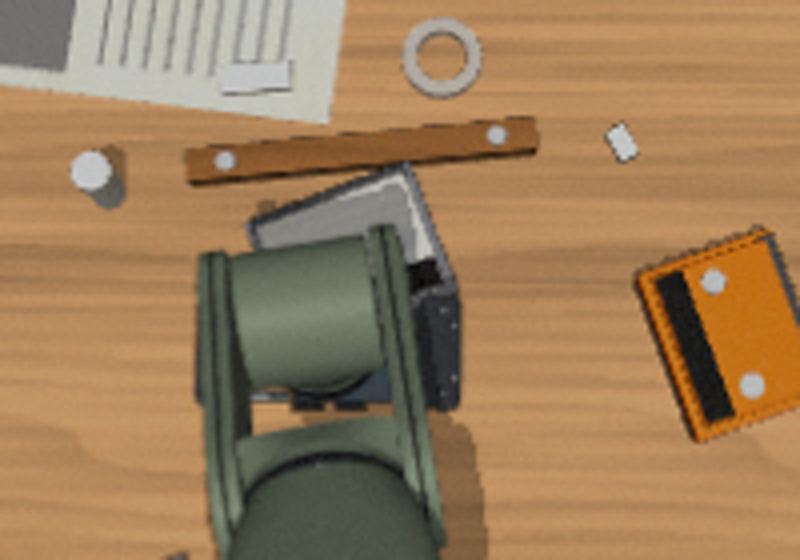

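View pics/s5.png

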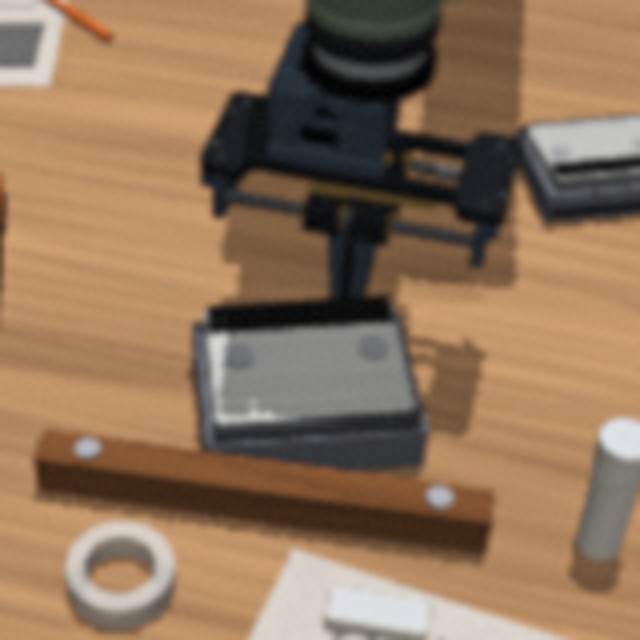

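```bash
python3 -m inch '[[[-0.003,0,0,0],[0,0,0,0]]]'
python3 - <<'E'
from h import *
from cell import camera_info
i=camera_info('top'); f=lambda x,y:(x/4+199.6,y/4+109.6)
pose(i,dict(BR=f(408,166),FR=f(460,285),BL=f(248,225)))
E
```

```text
t: 6.18
eef_pos: [0.5222, 0.0965, 0.0244]
tool_rot: [0.002, 1.0, -0.002, 0.001]
force: [-0.9, -0.1, -0.7]
opening: 0.002
yaw 22.6 rel 17.1 c [0.602  0.0834] res mm [5.  5.  3.1]
BR [0.6754 0.0436] fence -0.0003 -0.0341
BL [0.6254 0.1636] fence -0.0386 0.0902
FR [0.5785 0.0032] fence -0.1007 -0.065
FL [0.5285 0.1232] fence -0.139 0.0592
```

```bash
python3 -m inch '[[[-0.008,0,-0.004,0],[0,0.008,-0.003,0],[0.010,0.001,0,0],[0.008,0.001,0,0],[0.008,0.001,0,0],[0.006,0.001,0,0]]]'; python3 -m inch '[[[0.006,0.001,0,0]]]';python3 - <<'E'
from h import *
from cell import camera
crop(camera('top'),200,110,400,250,4,'pics/t6.png')
crop(camera('scene'),280,130,440,290,4,'pics/s6.png')
E
```

```text
t: 6.92
eef_pos: [0.5219, 0.1078, 0.0151]
tool_rot: [0.002, 1.0, -0.005, -0.028]
force: [-11.4, -2.3, 12.1]
opening: 0.006
t: 7.05
eef_pos: [0.5223, 0.1083, 0.0151]
tool_rot: [0.002, 0.999, -0.006, -0.034]
force: [-13.0, -2.2, 12.2]
opening: -0.001
```

View pics/t6.png

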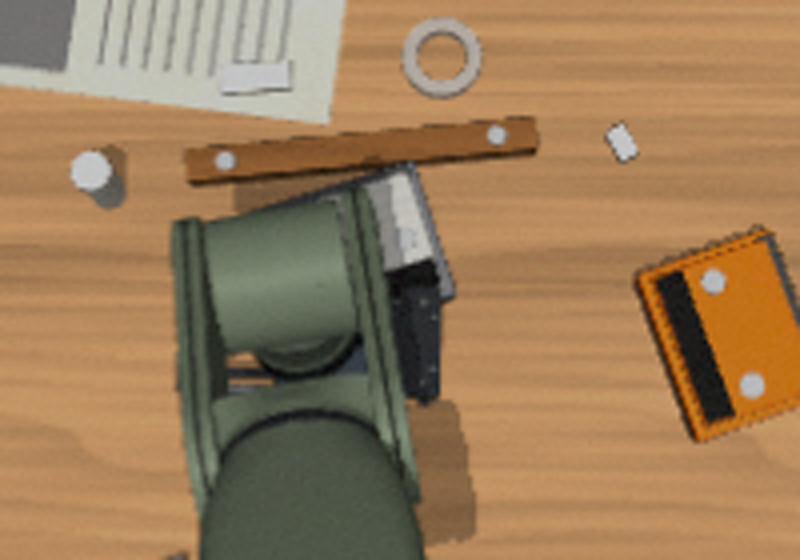

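View pics/s6.png

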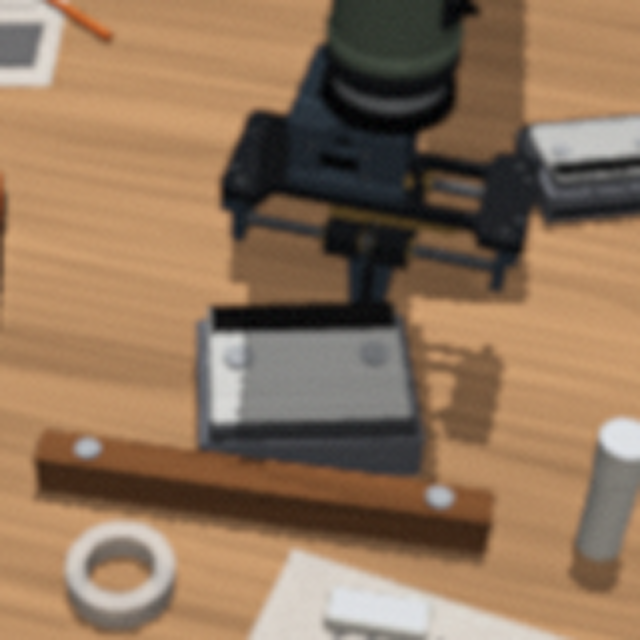

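Run:
```python
from h import *
from cell import camera,camera_info,monitor
s=monitor.get_state();print(s['force'],s['torque'],s['eef_pos'],s['joint_efforts'])
print(R.from_quat(s['tool_rot']).as_matrix().round(3))
cv2.imwrite('pics/w6.png',camera('wrist')[:,:,::-1])
im=camera('scene');crop(im,320,160,420,260,6,'pics/s6b.png')
s=monitor.get_state();print(s['force'],s['eef_pos'])
i=camera_info('top'); f=lambda x,y:(x/4+199.6,y/4+109.6)
pose(i,dict(BR=f(411,164),FR=f(455,297)))
```

```text
[-11.40021963  -0.08682917   9.8817354 ] [0.0240149  1.95123088 0.12805697] [0.5227767  0.10854015 0.01497055] [ -1.12029511 -38.67722154 -20.95774591  -0.37595568  -3.37813921
   0.10397402]
[[-0.998  0.003 -0.067]
 [ 0.004  1.    -0.012]
 [ 0.067 -0.012 -0.998]]
[-11.23496716  -1.19881526   9.6144016 ] [0.52280114 0.10855666 0.01500182]
yaw 18.4 rel 12.9 c [0.6024 0.0873] res mm [0.9 0.9]
BR [0.6728 0.0422] fence -0.0031 -0.0352
BL [0.6317 0.1655] fence -0.0322 0.0915
FR [0.5732 0.009 ] fence -0.1054 -0.0587
FL [0.5321 0.1323] fence -0.1345 0.068
```

View pics/w6.png

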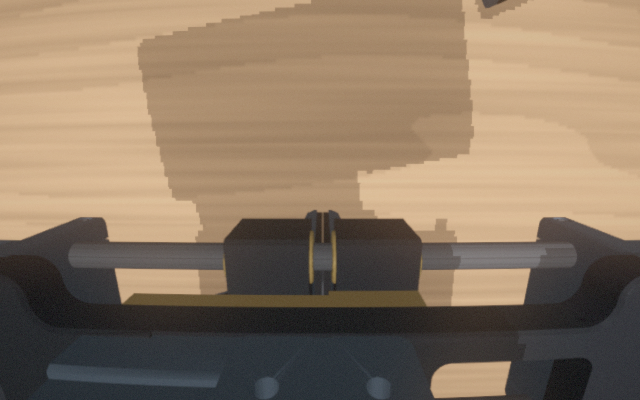

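View pics/s6b.png

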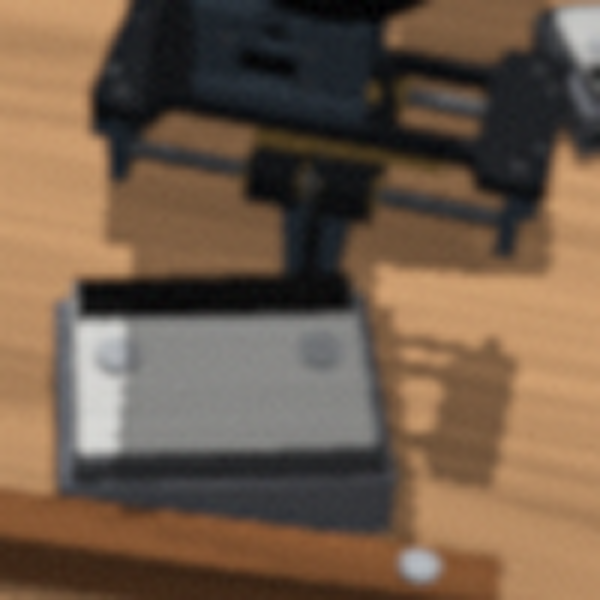

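```bash
python3 -m inch '[[[-0.012,0,0.004,0],[0,0.004,0,0],[0,0,0,0]]]'
```

```text
t: 7.62
eef_pos: [0.5124, 0.1136, 0.0193]
tool_rot: [0.001, 0.999, -0.006, -0.032]
force: [0.0, 0.6, -1.6]
opening: -0.002
```

```bash
python3 -m inch '[[[0.012,0.001,0,0],[0.012,0.001,0.001,0],[0.012,0.001,0.001,0]]]'; python3 -m inch '[[[0.012,0.001,0.001,0]]]'
```

```text
t: 8.0
eef_pos: [0.5423, 0.1179, 0.0195]
tool_rot: [0.002, 0.999, -0.005, -0.041]
force: [-7.5, 4.6, 1.8]
opening: 0.007
t: 8.12
eef_pos: [0.5438, 0.1184, 0.0196]
tool_rot: [0.002, 0.998, -0.007, -0.054]
force: [-31.0, -0.6, 20.9]
opening: 0.007
```

```bash
python3 -m inch '[[[-0.015,0,0,0],[-0.02,0,0,0],[-0.03,0,0.02,0],[-0.05,0,0.03,0],[-0.05,0,0,0],[0,0,0,0]]]';python3 - <<'E'
from h import *
from cell import camera
crop(camera('top'),200,110,400,250,4,'pics/t7.png')
crop(camera('scene'),280,130,440,290,4,'pics/s7.png')
E
```

```text
t: 8.88
eef_pos: [0.3823, 0.1193, 0.0698]
tool_rot: [0.003, 0.999, -0.006, -0.052]
force: [1.2, 0.4, 0.8]
opening: 0.004
```

View pics/t7.png

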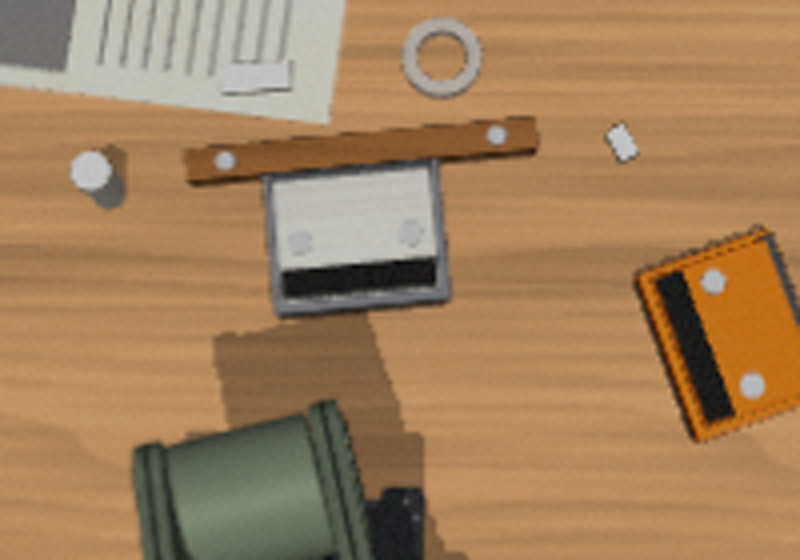

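View pics/s7.png

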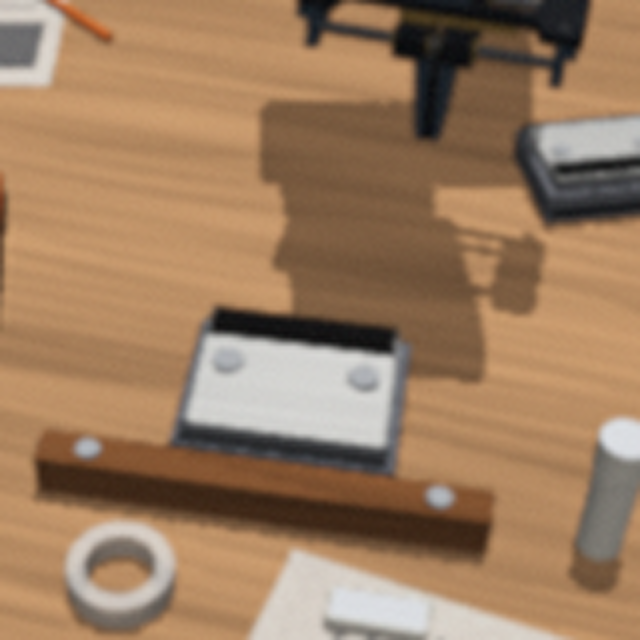

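Run:
```python
from h import *
from cell import camera,camera_info
im=camera('top')
crop(im,240,135,330,200,8,'pics/t7b.png'); cv2.imwrite('pics/t7full.png',im[:,:,::-1])
im=camera('scene'); crop(im,305,220,415,280,7,'pics/s7b.png')
i=camera_info('top'); f=lambda x,y:(x/4+199.6,y/4+109.6)
pose(i,dict(BR=f(437,160),FR=f(449,298),BL=f(267,178),FL=f(275,317)))
```

```text
yaw 5.8 rel 0.3 c [0.617  0.0809] res mm [1.6 3.4 4.  0.7]
BR [0.6758 0.0215] fence -0.0021 -0.056
BL [0.6627 0.1508] fence -0.0028 0.0739
FR [0.5713 0.0109] fence -0.1071 -0.0566
FL [0.5582 0.1402] fence -0.1078 0.0734
```

View pics/t7b.png

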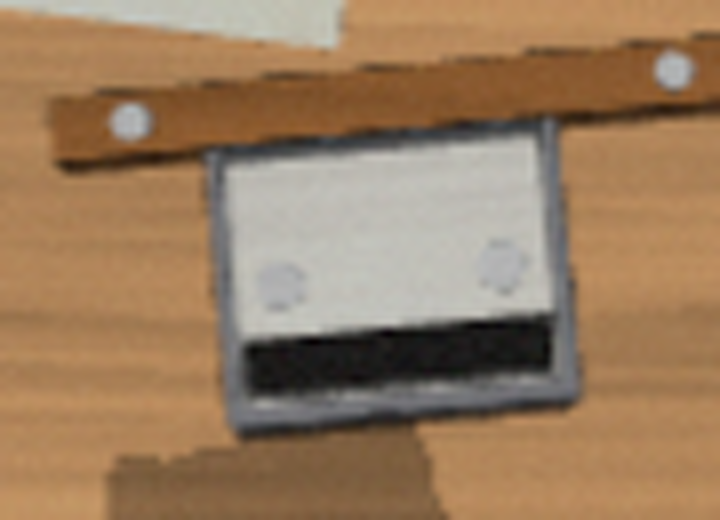

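View pics/s7b.png

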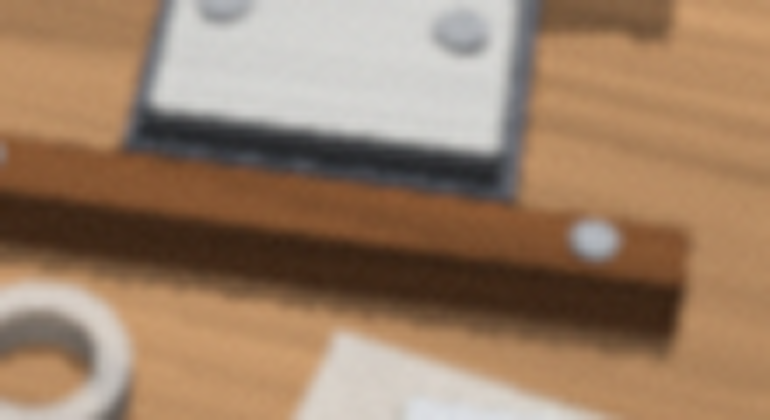

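```bash
python3 -m inch '[[[0.045,-0.022,-0.025,0],[0.045,-0.022,-0.025,0],[0.035,0,0,0],[0.015,0,0,0],[0.006,0,0,0],[0,0,0,0]]]'
```

```text
t: 9.82
eef_pos: [0.5462, 0.0737, 0.0149]
tool_rot: [0.004, 0.999, -0.005, -0.048]
force: [-0.5, -0.9, -0.0]
opening: 0.007
```

```bash
python3 -m inch '[[[0.006,0.0005,0,0]]]'; python3 -m inch '[[[0.008,0.001,0.001,0]]]'; python3 -m inch '[[[0.012,0.001,0.001,0]]]'
```

```text
t: 9.95
eef_pos: [0.5473, 0.0737, 0.0147]
tool_rot: [0.004, 0.999, -0.005, -0.053]
force: [-13.7, -1.9, 11.7]
opening: 0.008
t: 10.07
eef_pos: [0.547, 0.0738, 0.0151]
tool_rot: [0.004, 0.998, -0.007, -0.062]
force: [-15.9, -3.6, 7.3]
opening: 0.002
t: 10.2
eef_pos: [0.5468, 0.0736, 0.0156]
tool_rot: [0.003, 0.997, -0.008, -0.076]
force: [-23.2, -0.8, 11.7]
opening: 0.003
```

```bash
python3 -m inch '[[[-0.012,0,0,0],[-0.02,0,0,0],[-0.04,0,0.02,0],[-0.05,0,0.04,0],[-0.04,0,0.04,0],[0,0,0,0],[0,0,0,0]]]';python3 - <<'E'
from h import *
from cell import camera,camera_info
im=camera('top'); crop(im,200,110,400,250,4,'pics/t8.png')
a=cv2.imread('pics/t7full.png').astype(int)[:,:,::-1]; d=np.abs(a-im).sum(2)[140:192,255:325]; print(d.mean(),d.max())
im=camera('scene'); crop(im,240,180,440,320,4,'pics/s8.png')
E
```

```text
t: 11.08
eef_pos: [0.3777, 0.0742, 0.1169]
tool_rot: [0.002, 0.997, -0.008, -0.077]
force: [0.2, 0.2, -0.3]
opening: 0.007
12.003846153846155 136
```

View pics/t8.png

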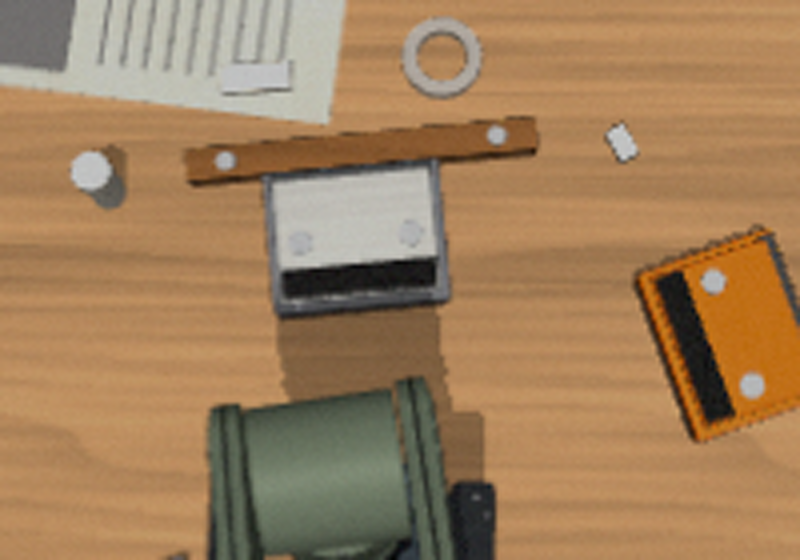

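View pics/s8.png

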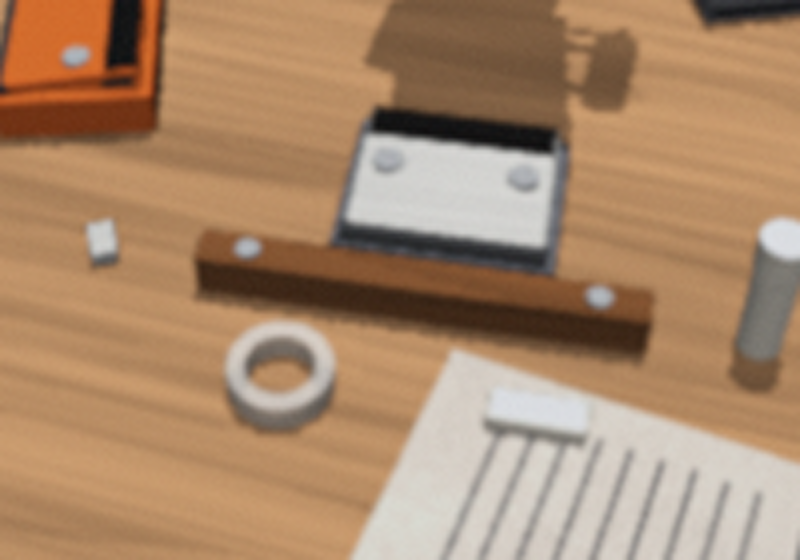

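Run:
```python
from h import *
from cell import camera,manip
im=camera('top').astype(int); a=cv2.imread('pics/top0.png').astype(int)[:,:,::-1]
for n,(x0,y0,x1,y1) in dict(stapler=(176,222,206,278),cup=(148,160,188,192),calc=(420,210,458,268),glue=(214,144,232,164),sharp=(346,138,364,154),tape=(298,110,324,136),eraser=(250,122,278,136)).items():
    print(n,np.abs(im-a)[y0:y1,x0:x1].mean().round(2))
print(manip.sign_off())
```

```text
stapler 11.67
cup 2.75
calc 2.77
glue 2.5
sharp 2.87
tape 2.63
eraser 3.05
the job is handed in; nothing more can be done
None
```

The punch now stands with its plain back against the fence and its paper slot facing the robot, and the job is handed in. The arm had backed off about 18 cm and up to 0.117 m with near-zero force. The clock read about 11 s of the 58 s allowed.

I pushed with the closed fingertips only: twice on the end face near back_left, then on the front near its left end until the right back corner met the fence and the back swung flat. I finished with a press at the middle of the front.

**Checks before hand-in:**
- **Square to the fence:** A top-camera fit put the two back corners about 2 to 3 mm short of the face, with the back 0.3° off square. The fit's own error was up to 4 mm. A 23 N press at the middle of the front then moved nothing, which points to real contact.
- **Within the fence's length:** The back runs from about y = -56 to +74 mm in the fence's frame, well inside the ±135 mm limit.
- **Bystanders:** The images before and after match for the cup, calculator, glue, sharpener, tape and eraser. The stapler's patch differed more (11.7 against about 3). I think that is the arm or its shadow in the picture, as the tool came nowhere near it at low height, but I did not look again to confirm.

**What went wrong on the way:**
- One push stalled at about 13 N, probably because the tool was also pressing down on the punch. I backed off, shifted sideways and repeated it.
- The blocked pushes left the tool leaning by up to about 9°, which the moves could not correct. I do not think it affected the result.

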